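Load two test cartridges into a spring-loaded magazine

TASK

Load the two grey test cartridges lying on the bench flat into the spring magazine, one at a time: push each straight down past the two spring lips and let go, so that it stays held under them. After the second has passed the lips, keep pressing it gently until the stack comes up firmly against the depth stop (a steady push of about 15 N, never over 25 N), then let go so that it springs back under the lips. Leave everything else on the bench where it stands.

Things in the scene. Friction and masses are not known exactly. Their poses are not given: they have to be found in the camera images.
- magazine: Spring magazine fixed to the bench, at a new place and heading each run: grey foot 130 x 76 x 10 mm and two aluminium end channels forming an open-topped throat, 72.4 mm long (its x), 35 mm wide (its y). The middle 44 mm of both long sides is open from top to foot, so fingers may pass beside a cartridge. Origin: centre of the foot's underside, z up.
- mouth (a point): Centre of the throat's upper edge, 80 mm above the bench; flared funnel edges go on up to 88 mm. x along the throat, y across, z up.
- throat (a point): Centre of the throat at the lips' undersides, 58 mm above the bench, axes as the mouth's. The top face of a kept cartridge lies here, the one loaded before it right beneath. Below is a follower that a spring pushes up with about 4 N (empty) to 7 N (two cartridges); empty, its top stands 0 to 9 mm below this point.
- lip_far_nose (a point): Nose of the spring lip at the throat's +x end (its twin is at the -x end), at its underside. It stands 4.5 mm in from the end wall: flat underside, nose 3 mm high, then a steep ramp up and outward. A cartridge let go in the funnel rests on the ramps, underside 8 to 12 mm above this height; 5 to 14 N in all pushes it past the lips, which snap out over its top.
- stop_zone (a point): On the throat's axis, 2 mm below the lips' undersides: the highest place at which the full stack meets the depth stop, given for its upper face. The real place is 0 to 10 mm lower, other in each run, unseen and unreported: it must be felt. Before it the push is 6 to 9 N; the stop, a stiff rubber pad, adds 6 N per mm. 12 N or more on it is firmly home, over 25 N damages it.
- cartridge_a_mid (a point): Centre of a grey plastic test cartridge, a flat block 70 (its x) x 32 (its y) x 12 (its z) mm, 50 g, with a small dark window and round well on top; it lies flat on the bench. Both cartridges are alike, go in either way round and in either order.
- cartridge_b_mid (a point): Centre of the other, identical grey test cartridge (70 x 32 x 12 mm, same axes), also flat on the bench.
- slide_box: Dark plastic slide box, 71 x 94 x 35 mm; a bystander, loose on the bench, origin under its centre. Leave it alone.
- reagent_bottle_2: Small reagent bottle, 34 mm wide, 61 mm high; a bystander, loose on the bench, origin under its centre. Leave it alone.
- reagent_vial_2: Dropper vial, 22 mm wide, 58 mm high; a bystander, loose on the bench, origin under its centre. Leave it alone.
- reagent_vial_1: Dropper vial, 22 mm wide, 58 mm high; a bystander, loose on the bench, origin under its centre. Leave it alone.
- specimen_cup: Screw-lid specimen cup, 65 mm wide and high; a bystander, loose on the bench, origin under its centre. Leave it alone.
- alcohol_bottle: Squeeze bottle, 52 mm wide, 153 mm high; a bystander, loose on the bench, origin under its centre. Leave it alone.
- thermo_logger: Upright thermometer, 40 x 50 x 134 mm; a bystander, loose on the bench, origin under its centre. Leave it alone.

How it is judged (in metres and radians):
On the way, in this order (a step that is already met when the one before it is completed fails the run):
1. one cartridge is held flat under the lips by the spring and let go, while the other is still outside (((contact force between cartridge_a and magazine above 2.5 N and horizontal distance between cartridge_a_mid and throat below 0.004 m and angle between cartridge_a_mid's own z axis and vertical below 0.08 rad and z of cartridge_a_mid in the frame of throat below -0.003 m and contact force between each of the fingers, the arm and cartridge_a below 0.1 N and distance between cartridge_b_mid and throat above 0.05 m) or (contact force between cartridge_b and magazine above 2.5 N and horizontal distance between cartridge_b_mid and throat below 0.004 m and angle between cartridge_b_mid's own z axis and vertical below 0.08 rad and z of cartridge_b_mid in the frame of throat below -0.003 m and contact force between each of the fingers, the arm and cartridge_b below 0.1 N and distance between cartridge_a_mid and throat above 0.05 m))), for 0.2 s.
2. the stack of both is pressed with at least 11 N against the depth stop (distance between cartridge_a_mid and cartridge_b_mid below 0.0145 m and contact force between any of cartridge_a, cartridge_b and magazine above 11 N and z of each of cartridge_a_mid, cartridge_b_mid in the frame of throat below -0.006 m), for 0.05 s.
At the end, for the whole second after the job is handed in: Both cartridges lie stacked in the throat under the lips, centred to 4 mm and level to 0.08 rad, each pressed against lips or follower by the spring with more than 2.5 N, let go and at rest (contact force between each of cartridge_a, cartridge_b and magazine above 2.5 N and horizontal distance between each of cartridge_a_mid, cartridge_b_mid and throat below 0.004 m and angle between each of cartridge_a_mid, cartridge_b_mid's own z axis and vertical below 0.08 rad and z of each of cartridge_a_mid, cartridge_b_mid in the frame of throat below -0.003 m and contact force between each of the fingers, the arm and cartridge_a below 0.1 N and contact force between each of the fingers, the arm and cartridge_b below 0.1 N and distance between cartridge_a_mid and cartridge_b_mid below 0.0145 m and linear speed of each of cartridge_a, cartridge_b below 0.02 m/s); the robot touches nothing.
It fails at once if a cartridge is pressed against the magazine with more than 25 N (contact force between any of cartridge_a, cartridge_b and magazine above 25 N).
It fails at once if the gripper or arm pushes the magazine itself with more than 25 N (contact force between any of the fingers, the arm and magazine above 25 N).
It fails at once if one of the other things on the bench is moved by more than 2 cm (distance of any of slide_box, reagent_bottle_2, reagent_vial_2, specimen_cup, reagent_vial_1, alcohol_bottle, thermo_logger from where it was at the start of the episode above 0.02 m).
It also fails if it takes over 72 s, if anything falls off the work surface, if the arm or the gripper's body presses on something with over 40 N, if the wrist force passes 120 N, or if a joint passes its speed limit or range.

ROBOT

A 6-joint arm with a two-finger parallel gripper is mounted at the origin on a cart in front of the work surface, level with it; the furniture and walls round the work are solid. World frame = base frame: x ahead of the robot, y to its left, z up, the work surface at z = 0. Lengths are in mm, angles in rad, forces in N, time in s.
With the tool pointing down it reaches from about 350 to 775 mm from the base axis. Payload 7.3 kg.
Tool frame: the origin (TCP) lies midway between the tips of the shut fingers; the grasp point (between the pads) lies 19 mm behind it; z points along the fingers, y is the line along which they close (so a half turn about z gives the same grasp; the last joint's range is limited). The gripper opens to 92 mm and grips with 3 to 60 N. Pads are 19 mm wide; open, the fingers measure 130 mm over their backs; the gripper's body (75 mm by 190 mm) begins 47 mm behind the grasp point.
Start: joints at [0.957, 0.342, 1.524, -0, 1.275, -0.146], TCP at [236.724, 468.622, 226.741] pointing down, gripper open.
Joint ranges: [-2.53, 2.53], [-0.77, 2.02], [0.04, 2.7], [-1, 4.14], [0.28, 2.66], [-3.11, 3.11]. Speed limits (rad/s): [2.57, 2.57, 3.14, 3.14, 3.14, 3.14].

INTERFACE

Orientations are given as [roll, pitch, yaw] about the fixed x, y, z axes, in that order (R = Rz(yaw) Ry(pitch) Rx(roll)).
In Python, from plant import get_obs, capture, camera_model, close_job, search_frame, regions_of, pinpoint gives the robot as it stands. The module is installed in compiled form; this text tells all that it offers.
- The arm moves only by the shell command python3 -m pendant 'ROWS'. ROWS is JSON, one flat list of numbers, 7 for each row, row after row: the shift along the tool's x, y, z in units of 30 mm (1.0 is 30 mm), then the turn, a rotation vector about the tool's x, y, z in units of 4 degrees (1.0 is 4 degrees), then the closure, from -1 (fully open) to 1 (shut), so that 0 is half open. In form: [dx, dy, dz, wx, wy, wz, gripper, dx, dy, dz, wx, wy, wz, gripper, ...]. A call has 1 to 12 rows; each row shifts and turns the commanded pose from where the row before left it, along the tool's axes as they then stand; what a row does not reach is not made up. A row lasts 1/10 s, in which the tool goes at most 50 mm and 8.59 degrees, less where a joint would pass 70% of its speed; a pose out of reach is approached as far as the arm can. A call with a number of a shift or a turn outside -1 to 1 is refused whole. A call with a gripper value outside its range is refused whole. The fingers move at their own pace and stop on an object; the grip force is fixed at half the most. Time passes only in rows, so rows that do not move let the fingers close. It gives the time, the measured TCP pose, the force, the opening and the grip force at its end, in the units of the state.
- get_obs(): the state, without advancing time (a new reading comes with each control period).
- capture(name): name is "scene" or "side" or "wrist"; returns the picture (400x640x3 uint8, red, green, blue); there is no depth.
- camera_model(name): a dict with "fov_y" (degrees; the focal length in pixels is half the picture's height over the tangent of half this angle, whatever the lens; pixels are square), "cx", "cy" (the principal point, pixels), "pose" (4x4, takes a point from camera to world coordinates). Camera axes: x right, y up, looking along -z (the intrinsics and any distortion apply to the point x, -y, -z); pixel columns grow to the right and rows downward; lengths in mm; the calibration is good to about 2 mm. A picture is of the moment at which its call begins: read the wrist's pose just before it. camera_model takes no time and is no camera call; for the wrist camera it gives the pose at the moment of the call.
- close_job(): hands the job in; it is judged then, once.
Trained networks look in the newest picture that a camera, given by its name, has taken for a name from the list of things; names that differ only in an ending like _2 or _b are one class to them, and where a whole thing is asked for, a point or a joint stands for the part that bears it (a point fixed in the world has none). Each returns a list of dicts, best first, with "score" (0 to 1); they miss things now and then, are a little off and sometimes report something else, mostly with a low value. They report only what shows in the picture. A call takes as long as a camera call.
- search_frame(camera, thing): "location" ([column, row] in pixels, amid what is visible of it).
- regions_of(camera, thing): "pixels" (400x640 bool, what is visible of it) and "location" ([column, row] in pixels, amid what is visible of it).
- pinpoint(camera, thing): "location" ([column, row] in pixels: a listed point, or the origin of a listed thing).
The state is a dict: "time": time; "joint_positions": joint angles; "dq": joint speeds; "tau": joint torques, N m; "tool_pos": TCP position; "tcp_rot": TCP orientation; "contact_force": force on the tool from outside, world axes, zero at the start; "moment": the same for the moment, N m; "grip_width": finger opening in mm; "finger_force": force on a finger pad.
Only numpy, scipy, OpenCV 4.12 (cv2) and the standard library are available. Lean on these libraries where they do the work, as an engineer would, in place of code of your own. Each camera call takes 0.05 s, during which the arm holds its last target. There are 200 camera calls.

## Working session

There is one attempt and no reset: what is moved stays moved. The work goes in short steps, Python scripts to look and compute and a shell command to move; the robot and the scene stay as the last step left them, time stands still between calls to the robot, and variables do not carry over. Pictures are saved under pics/ and viewed, at most 10 in all, crops included, and the job is handed in when it is done.

```bash
mkdir -p pics
cat > h.py <<'E'
import numpy as np, cv2
from plant import *
from scipy.spatial.transform import Rotation as R
def ray(cam,px,cm=None):
    m=cm or camera_model(cam); f=200/np.tan(np.radians(m["fov_y"])/2)
    P=np.array(m["pose"]); d=np.array([(px[0]-m["cx"])/f,-(px[1]-m["cy"])/f,-1.])
    return P[:3,3],P[:3,:3]@d
def atz(cam,px,z,cm=None):
    o,d=ray(cam,px,cm); return o+d*(z-o[2])/d[2]
def save(img,n): cv2.imwrite("pics/"+n,cv2.cvtColor(img,cv2.COLOR_RGB2BGR))
E
python3 - <<'E'
from h import *
o=get_obs(); print({k:np.round(v,3) for k,v in o.items()})
ims=[]
for c in("scene","side","wrist"):
    m=camera_model(c); print(c,{k:(np.round(v,3).tolist()) if not isinstance(v,str) else v for k,v in m.items()})
    im=capture(c); ims.append(im)
    for t,z in(("mouth",80),("throat",58),("lip_far_nose",58),("magazine",0),("cartridge_a_mid",6)):
        for r in pinpoint(c,t)[:3]: print(c,t,round(r["score"],2),np.round(r["location"],1),np.round(atz(c,r["location"],z),1))
save(np.vstack([cv2.resize(ims[0],(480,300)),cv2.resize(ims[1],(480,300))]),"a.png")
E
```

```text
{'time': np.float64(0.0), 'joint_positions': array([ 0.957,  0.343,  1.525,  0.   ,  1.275, -0.146]), 'dq': array([ 0.   , -0.001,  0.001, -0.   , -0.   , -0.   ]), 'tau': array([ 3.0000e-03, -4.3124e+01, -2.4422e+01,  7.2000e-02,  5.6000e-02,
       -0.0000e+00]), 'tool_pos': array([236.469, 468.292, 226.053]), 'tcp_rot': array([-3.14 , -0.   ,  2.674]), 'contact_force': array([-0.72 ,  0.111,  0.255]), 'moment': array([ 0.009,  0.034, -0.014]), 'finger_force': np.float64(0.0), 'grip_width': np.float64(91.998)}
scene {'fov_y': 47.889, 'cx': 314.319, 'cy': 192.625, 'pose': [[0.779, 0.456, -0.431, 22.47], [-0.627, 0.546, -0.556, -705.053], [-0.018, 0.703, 0.711, 1016.771], [0.0, 0.0, 0.0, 1.0]]}
scene mouth 0.61 [334.1 217.1] [572.6 -82.4  80. ]
scene mouth 0.41 [270.7 204.8] [464.  69.  80.]
scene throat 0.55 [330.8 218.3] [575.4 -65.2  58. ]
scene lip_far_nose 0.79 [341.3 216.5] [602.7 -79.1  58. ]
scene magazine 0.74 [330.5 236.8] [562.  -80.3  -0. ]
scene cartridge_a_mid 0.58 [268.3 206.8] [488.4 128.    6. ]
side {'fov_y': 52.46, 'cx': 313.13, 'cy': 198.599, 'pose': [[-0.999, 0.028, -0.026, 565.121], [-0.038, -0.766, 0.642, 704.827], [-0.002, 0.643, 0.766, 917.052], [0.0, 0.0, 0.0, 1.0]]}
side mouth 0.73 [319.1 176.7] [579.4 -77.7  80. ]
side mouth 0.53 [269.6 248. ] [693.5 164.6  80. ]
side mouth 0.19 [368.5 299.6] [458.9 292.2  80. ]
side throat 0.95 [324.3 180.1] [564.4 -85.4  58. ]
side lip_far_nose 0.79 [310.5 176. ] [ 604.7 -100.1   58. ]
side magazine 0.64 [324.  194.2] [564.1 -81.8   0. ]
side cartridge_a_mid 0.57 [346.6 254.5] [500.6 129.7   6. ]
wrist {'fov_y': 71.486, 'cx': 315.873, 'cy': 194.295, 'pose': [[0.451, -0.856, -0.251, 168.404], [0.892, 0.433, 0.126, 503.121], [0.001, -0.281, 0.96, 383.873], [0.0, 0.0, 0.0, 1.0]]}
```

View pics/a.png

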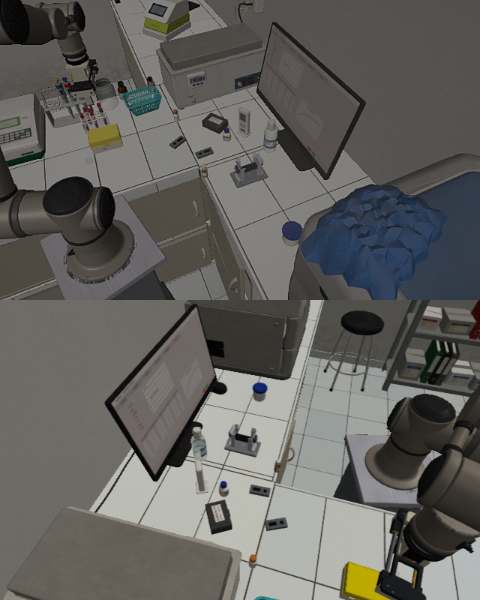

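Run:
```python
from h import *
for c in("scene","side"):
    im=capture(c)
    for r in regions_of(c,"cartridge_a_mid")[:4]:
        m=r["pixels"].astype(np.uint8); ys,xs=np.nonzero(m)
        if len(xs)<30: continue
        cs=max(cv2.findContours(m,0,2)[0],key=cv2.contourArea)[:,0]
        P=np.array([atz(c,p,12)[:2] for p in cs],np.float32)
        print(c,"cart",round(r["score"],2),np.round(r["location"]),len(xs),cv2.minAreaRect(P))
    for t in("slide_box","reagent_bottle_2","reagent_vial_1","specimen_cup","alcohol_bottle","thermo_logger"):
        for r in pinpoint(c,t)[:2]:
            if r["score"]>.4: print(c,t,round(r["score"],2),np.round(r["location"]),np.round(atz(c,r["location"],0)))
    for r in pinpoint(c,"cartridge_a_mid"): print(r["score"],r["location"],atz(c,r["location"],6))
```

```text
scene cart 0.67 [330. 228.] 1177 ((579.5444946289062, -55.71527099609375), (137.88095092773438, 138.58509826660156), 66.62712860107422)
scene cart 0.5 [272. 205.] 238 ((503.07232666015625, 126.1600570678711), (44.634769439697266, 71.8967514038086), 78.90003967285156)
scene slide_box 0.59 [284. 169.] [631. 242.  -0.]
scene reagent_bottle_2 0.64 [303. 181.] [644. 154.   0.]
scene reagent_vial_1 0.66 [237. 159.] [537. 385.   0.]
scene reagent_vial_1 0.59 [276. 235.] [446.  27.   0.]
scene specimen_cup 0.56 [386. 317.] [ 503. -364.    0.]
scene specimen_cup 0.56 [328. 221.] [595. -31.   0.]
scene alcohol_bottle 0.9 [361. 196.] [743. -15.  -0.]
scene thermo_logger 0.67 [326. 176.] [715. 125.   0.]
0.67 [332.2, 219.7] [604.95135815 -37.41980094   6.        ]
0.56 [269.4, 204.2] [497.28439601 134.79849316   6.        ]
side cart 0.88 [347. 254.] 316 ((501.26348876953125, 132.00732421875), (37.21896743774414, 68.89437866210938), 79.94023132324219)
side slide_box 0.77 [293. 291.] [635. 236.   0.]
side reagent_bottle_2 0.64 [297. 256.] [631. 136.  -0.]
side reagent_vial_1 0.69 [333. 352.] [535. 382.   0.]
side reagent_vial_1 0.54 [366. 229.] [444.  42.   0.]
side specimen_cup 0.91 [342. 129.] [ 509. -381.    0.]
side alcohol_bottle 0.82 [268. 210.] [725. -16.   0.]
side thermo_logger 0.8 [266. 247.] [715. 109.   0.]
0.54 [346.9, 256.2] [499.88151707 134.85446695   6.        ]
```

The scene shows the cartridges at about (237,189) and (272,204) in the full scene picture, and at (347,255) and (368,299) in the side picture. The magazine is at (330,228) in the scene picture. Next I move above cartridge A.

```bash
cat >> h.py <<'E'
def go(x,y,z,head):
    """units of shift (tool axes now) and wz units for tool-x heading (deg, mod 180)"""
    o=get_obs(); M=R.from_euler("xyz",o["tcp_rot"]).as_matrix()
    s=M.T@(np.array([x,y,z])-o["tool_pos"])/30
    yaw=np.degrees(np.arctan2(M[1,0],M[0,0])); d=(head-yaw+90)%180-90
    c=np.diag([1,-1,-1.]); tilt=R.from_matrix(M.T@R.from_euler("z",yaw,degrees=True).as_matrix()@c).as_rotvec(degrees=True)/4
    print("shift",np.round(s,3),"wz",round(-d/4,3),"tilt fix",np.round(tilt[:2],3),"t",round(o["time"],2),"F",np.round(o["contact_force"],1),"w",round(o["grip_width"],1),"pos",np.round(o["tool_pos"],1))
E
python3 -c "
from h import *
print(atz('side',(368,299),6),atz('scene',(237,189),6))
go(500,132,170,-10)"
```

```text
[450.66005981 254.2037375    6.        ] [455.74354083 256.21374901   6.        ]
shift [-12.892  -6.059   1.891] wz -4.2 tilt fix [0.002 0.001] t 1.8 F [ 0.2 -0.4 -0.9] w 91.8 pos [236.7 468.6 226.7]
```

```bash
python3 -m pendant '[-1,-0.5,0,0,0,0,-1,-1,-0.5,0,0,0,0,-1,-1,-0.5,0,0,0,0,-1,-1,-0.5,0,0,0,0,-1,-1,-0.5,0,0,0,0,-1,-1,-0.5,0,0,0,0,-1,-1,-0.5,0.1,0,0,0,-1,-1,-0.5,0.2,0,0,0,-1,-1,-0.5,0.3,0,0,0,-1,-1,-0.5,0.3,0,0,0,-1,-1,-0.5,0.4,0,0,0,-1,-1,-0.5,0.5,0,0,0,-1]'; python3 -m pendant '[-0.9,-0.06,0.1,0,0,0,-0.5,0,0,0,0,0,-1,-0.4,0,0,0,0,0,-1,-0.4,0,0,0,0,0,-1,-0.4,0,0,0,0,0,-1,-0.4,0,0,0,0,0,-0.2,-0.4,0,0,0,0,0,0,-0.4,0,0,0,0,0,0,-0.4]'
cat >> h.py <<'E'
def carts():
    cm=camera_model("wrist"); im=capture("wrist")
    for r in regions_of("wrist","cartridge_a_mid")[:4]:
        m=r["pixels"].astype(np.uint8)
        if m.sum()<300: continue
        cs=max(cv2.findContours(m,0,2)[0],key=cv2.contourArea)[:,0]
        for z in(12,):
            P=np.array([atz("wrist",p,z,cm)[:2] for p in cs],np.float32); print(round(r["score"],2),z,np.round(r["location"]),cv2.minAreaRect(P))
    for r in pinpoint("wrist","cartridge_a_mid")[:3]: print(round(r["score"],2),np.round(atz("wrist",r["location"],6,cm),1))
    return im
E
python3 -c "
from h import *
go(500,132,170,-10); save(carts(),'b.png')"
```

```text
time: 3.0
tool_pos: [478.0, 144.5, 172.8]
tcp_rot: [3.141, 0.001, 2.674]
contact_force: [-0.1, -0.5, 0.2]
grip_width: 91.9
finger_force: 0.0
time: 3.8
tool_pos: [500.2, 131.9, 169.8]
tcp_rot: [3.142, 0.0, 2.966]
contact_force: [-0.0, 0.1, 0.4]
grip_width: 64.0
finger_force: 0.0
shift [ 0.007  0.003 -0.008] wz -0.019 tilt fix [0.001 0.002] t 3.8 F [-0.   0.1  0.4] w 64.0 pos [500.2 131.9 169.8]
0.9 12 [315. 181.] ((503.1547546386719, 130.86268615722656), (33.11943054199219, 70.25221252441406), 78.95195770263672)
0.94 [502.  133.3   6. ]
```

View pics/b.png

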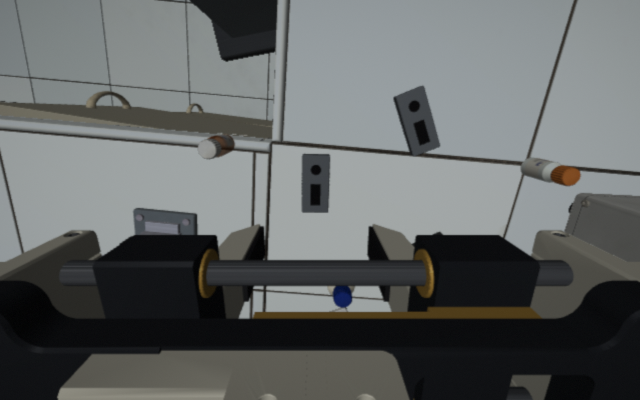

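Cartridge A is at (316,183), lying straight between the fingers. B is at (417,120), the magazine's foot is at (165,225), and there are vials at (215,147) and (555,172). I go down on A.

```bash
python3 -m pendant '[-0.08,-0.03,0.9,0,0,0.25,-0.4,0,0,0.9,0,0,0,-0.4,0,0,0.9,0,0,0,-0.4,0,0,0.9,0,0,0,-0.4,0,0,0.9,0,0,0,-0.4,0,0,0.7,0,0,0,-0.4,0,0,0.35,0,0,0,-0.4,0,0,0,0,0,0,-0.4]'; python3 -c "
from h import *
go(502.5,131.5,3,-11)"; python3 -m pendant '[0,0,0,0,0,0,1,0,0,0,0,0,0,1,0,0,0,0,0,0,1,0,0,0,0,0,0,1,0,0,0,0,0,0,1,0,0,0,0,0,0,1]'
```

```text
time: 4.75
tool_pos: [501.7, 130.4, 2.1]
tcp_rot: [-3.141, -0.002, 2.949]
contact_force: [-0.3, 0.5, 0.8]
grip_width: 64.3
finger_force: 0.0
shift [-0.021  0.04  -0.029] wz -0.004 tilt fix [-0.01  -0.034] t 4.75 F [-0.3  0.5  0.8] w 64.3 pos [501.7 130.4   2.1]
time: 5.35
tool_pos: [502.7, 130.6, 3.7]
tcp_rot: [3.141, 0.001, 2.95]
contact_force: [-1.2, 0.2, 4.3]
grip_width: 31.6
finger_force: 30.0
```

```bash
python3 -m pendant '[0,0,-0.5,0,0,0,1,0,0,-1,0,0,0,1,0,0,-1,0,0,0,1,0,0,-1,0,0,0,1,0,0,-1,0,0,0,1,0,0,-0.5,0,0,0,1,0,0,0,0,0,0,1]'; python3 -c "
from h import *
go(640,-80,130,-15)"
```

```text
time: 6.05
tool_pos: [503.6, 130.7, 155.4]
tcp_rot: [3.14, 0.004, 2.95]
contact_force: [-0.2, -0.3, -0.7]
grip_width: 31.1
finger_force: 30.0
shift [-5.8   -6.028  0.862] wz 1.0 tilt fix [0.021 0.064] t 6.05 F [-0.2 -0.3 -0.7] w 31.1 pos [503.6 130.7 155.4]
```

```bash
python3 -m pendant '[-0.8,-1,0,0,0,0,1,-0.8,-1,0,0,0,0,1,-0.8,-1,0,0,0,0,1,-0.8,-1,0,0,0,0,1,-0.8,-1,0,0,0,0,1,-0.8,-1,0,0,0,0,1,-1,-0.03,0.5,0,0,1,1,0,0,0.36,0,0,0,1,0,0,0,0,0,0,1,0,0,0,0,0,0,1]'
cat >> h.py <<'E'
def mag():
    cm=camera_model("wrist"); im=capture("wrist")
    for t,z in(("mouth",80),("throat",58),("lip_far_nose",58),("magazine",0)):
        for r in pinpoint("wrist",t)[:2]: print(t,round(r["score"],2),np.round(r["location"],1),np.round(atz("wrist",r["location"],z,cm),1))
    return im
E
python3 -c "
from h import *
go(640,-80,130,-15); save(mag(),'c.png')"
```

```text
time: 7.05
tool_pos: [637.4, -79.4, 126.3]
tcp_rot: [3.141, -0.003, 2.881]
contact_force: [-0.5, 0.4, -0.7]
grip_width: 31.6
finger_force: 30.0
shift [-0.088  0.003 -0.123] wz 0.018 tilt fix [ 0.001 -0.042] t 7.05 F [-0.5  0.4 -0.7] w 31.6 pos [637.4 -79.4 126.3]
mouth 0.68 [296.1 124. ] [567.1 -75.   80. ]
mouth 0.64 [315.8 244.1] [661.3 -85.6  80. ]
throat 0.83 [298.5 123.1] [567.3 -74.6  58. ]
throat 0.34 [511.2 203.4] [678.1  82.6  58. ]
lip_far_nose 0.91 [295.5 165.4] [599.  -86.2  58. ]
lip_far_nose 0.38 [313.9 244.2] [671.5 -90.1  58. ]
magazine 0.86 [301. 124.] [569.6 -76.3   0. ]
magazine 0.51 [510.6 204.3] [708.2 118.5   0. ]
```

View pics/c.png

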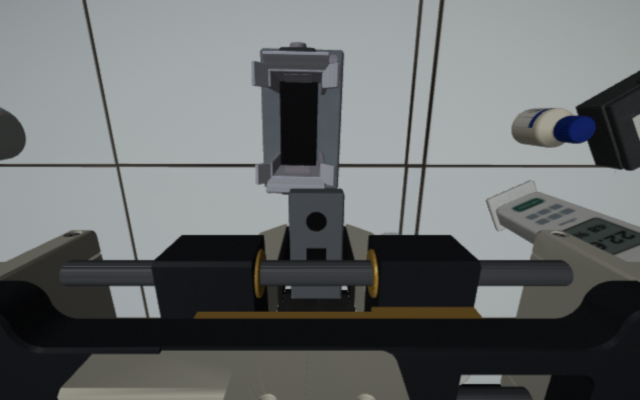

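The magazine's funnel spans columns 253–340 and rows 50–190, with its centre near (297,123). The held cartridge is at (316,243). I zoom in to get the heading.

```bash
python3 -c "
from h import *
im=cv2.imread('pics/c.png')[36:206,230:370]
im=cv2.resize(im,None,fx=3.5,fy=3.5,interpolation=cv2.INTER_CUBIC); im=cv2.convertScaleAbs(im,alpha=1.4,beta=20)
for i in range(0,170,20): cv2.putText(im,str(36+i),(0,int(i*3.5)+4),0,.35,(0,0,255))
for i in range(0,140,20): cv2.putText(im,str(230+i),(int(i*3.5)-8,10),0,.35,(0,0,255)); cv2.line(im,(int(i*3.5),12),(int(i*3.5),20),(0,0,255))
cv2.imwrite('pics/d.png',im)"
```

```text
(no output)
```

View pics/d.png

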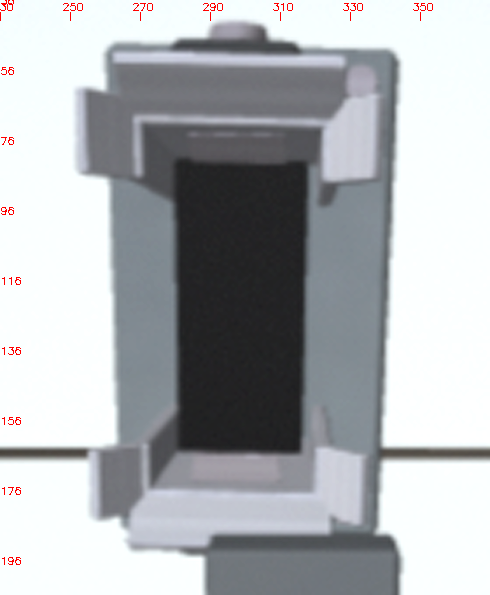

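The crop shows the throat's rim corners at crop pixels (136,118), (324,118), (318,492) and (150,492). I convert these to world coordinates.

```bash
python3 -c "
from h import *
go(640,-80,130,-15)
q=lambda a:[(230+x/3.5,36+y/3.5) for x,y in a]
def rect(n,a,z):
    P=np.array([atz('wrist',p,z)[:2] for p in q(a)]); print(n,np.round(P,1).tolist(),'c',np.round(P.mean(0),1))
    for i,j in((0,3),(1,2),(0,1),(3,2)):
        d=P[j]-P[i]; print(round(np.hypot(*d),1),round(np.degrees(np.arctan2(d[1],d[0])),1))
rect('rim',[(136,118),(324,118),(318,492),(150,492)],80)
rect('funnel',[(114,54),(344,58),(330,532),(128,545)],88)
rect('foot',[(107,48),(398,52),(376,530),(125,520)],10)
rect('follower',[(176,162),(306,162),(302,452),(178,452)],52)
P=[atz('wrist',p,126.3-3+12)[:2] for p in((290,190),(343,190),(340,297),(292,297))];print(np.round(P,1),np.mean(P,0))
"
```

```text
shift [-0.045  0.004 -0.055] wz 0.012 tilt fix [0.001 0.018] t 7.3 F [ 0.5  0.6 -0.2] w 31.5 pos [638.7 -79.8 128.4]
rim [[529.4, -83.5], [538.8, -48.2], [610.5, -68.1], [601.1, -103.2]] c [569.9 -75.7]
74.4 -15.4
74.4 -15.6
36.6 75.0
36.3 75.0
funnel [[519.3, -83.2], [530.9, -42.5], [617.7, -67.6], [609.4, -109.4]] c [569.3 -75.7]
93.8 -16.3
90.3 -16.1
42.3 74.1
42.7 78.8
foot [[499.7, -93.6], [519.8, -21.9], [641.6, -57.4], [619.7, -127.5]] c [570.2 -75.1]
124.7 -15.8
126.8 -16.3
74.5 74.3
73.5 72.7
follower [[535.5, -80.8], [543.0, -52.7], [606.1, -70.5], [598.4, -99.6]] c [570.8 -75.9]
65.6 -16.6
65.6 -15.7
29.1 75.0
30.1 75.0
[[ 601.1  -84.6]
 [ 608.8  -55.9]
 [ 676.6  -74. ]
 [ 668.7 -103.3]] [638.7912148  -79.43501026]
```

```bash
python3 -c "
from h import *
old=cv2.imread('pics/c.png')[40:185,250:345]
o=get_obs()['tool_pos'];cm=camera_model('wrist'); im=cv2.cvtColor(capture('wrist'),cv2.COLOR_RGB2BGR)
r=cv2.matchTemplate(cv2.resize(im[20:205,230:365],None,fx=4,fy=4),cv2.resize(old,None,fx=4,fy=4),5); _,s,_,l=cv2.minMaxLoc(r)
d=np.array([l[0]/4-20,l[1]/4-20]); print('score',s,'shift px',d,o)
a=[(136,118),(324,118),(318,492),(150,492)]
P=[atz('wrist',np.array((230+x/3.5,36+y/3.5))+d,80,cm)[:2] for x,y in a]; c=np.mean(P,0); print(c)
go(c[0],c[1],115,-15.6)"
```

```text
score 0.9981700778007507 shift px [ 0. -2.] [638.65648381 -79.76715585 128.35695054]
[568.58934572 -75.35890384]
shift [ 2.297 -0.458  0.439] wz 0.159 tilt fix [0.001 0.017] t 7.35 F [-0.4  0.4  0.1] w 31.7 pos [638.7 -79.9 128.3]
```

```bash
python3 -m pendant '[0.7,-0.15,0,0,0,0.16,1,0.8,-0.15,0,0,0,0,1,0.6,-0.15,0.2,0,0,0,1,0.2,0,0.3,0,0,0,1,0,0,0.3,0,0,0,1,0,0,0,0,0,0,1,0,0,0,0,0,0,1]'; python3 -c "
from h import *
go(568.6,-75.4,85,-15.6)"
```

```text
time: 8.05
tool_pos: [569.3, -74.9, 103.1]
tcp_rot: [3.141, 0.0, 2.869]
contact_force: [0.3, 0.1, -1.2]
grip_width: 31.9
finger_force: 30.0
shift [ 0.019 -0.022  0.602] wz -0.009 tilt fix [0.002 0.001] t 8.05 F [ 0.3  0.1 -1.2] w 31.9 pos [569.3 -74.9 103.1]
```

Enter the funnel to TCP ~80 (bottom ~76).

```bash
python3 -m pendant '[0.02,-0.02,0.2,0,0,0,1,0,0,0.2,0,0,0,1,0,0,0.2,0,0,0,1,0,0,0,0,0,0,1]';python3 -m pendant '[0,0,0.1,0,0,0,1,0,0,0.1,0,0,0,1,0,0,0,0,0,0,1]'; python3 -c "
from h import *
go(568.6,-75.4,75,-15.6); save(capture('wrist'),'e.png')"
```

```text
time: 8.45
tool_pos: [567.2, -75.1, 84.2]
tcp_rot: [3.141, -0.002, 2.868]
contact_force: [-0.5, 0.1, -1.2]
grip_width: 31.8
finger_force: 30.0
time: 8.75
tool_pos: [567.6, -75.2, 79.1]
tcp_rot: [3.141, -0.001, 2.869]
contact_force: [0.8, 0.3, 0.6]
grip_width: 31.7
finger_force: 30.0
shift [-0.032  0.003  0.135] wz -0.011 tilt fix [ 0.001 -0.007] t 8.75 F [0.8 0.3 0.6] w 31.7 pos [567.6 -75.2  79.1]
```

View pics/e.png

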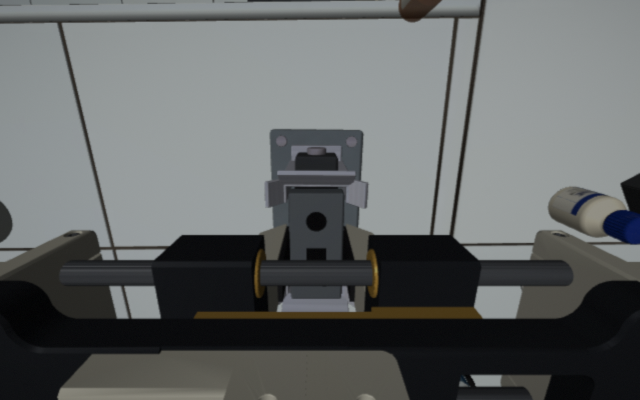

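The cartridge sits in the funnel, centred: it spans columns 289–343 and the tabs span 265–367. I push down in small steps.

```bash
M='python3 -m pendant'; f(){ grep -E "tool_pos|contact|time"; }
python3 -m pendant '[0,0,0.1,0,0,0,1,0,0,0.1,0,0,0,1]'|f; python3 -m pendant '[0,0,0.1,0,0,0,1,0,0,0,0,0,0,1]'|f;  python3 -m pendant '[0,0,0.1,0,0,0,1,0,0,0,0,0,0,1]'|f
```

```text
time: 9.0
tool_pos: [568.0, -75.3, 73.4]
contact_force: [0.0, 0.4, -0.5]
time: 9.2
tool_pos: [567.6, -75.2, 70.0]
contact_force: [-0.8, -0.1, -0.3]
time: 9.4
tool_pos: [568.0, -75.3, 67.5]
contact_force: [-0.9, 0.6, 1.5]
```

```bash
f(){ grep -E "tool_pos|contact|time"|tr '\n' ' ';echo; }
python3 -m pendant '[0,0,0.07,0,0,0,1,0,0,0,0,0,0,1]'|f; python3 -m pendant '[0,0,0.07,0,0,0,1,0,0,0,0,0,0,1]'|f;  python3 -m pendant '[0,0,0.07,0,0,0,1,0,0,0,0,0,0,1]'|f
```

```text
time: 9.6 tool_pos: [568.1, -75.3, 65.6] contact_force: [0.3, -0.6, 4.5] 
time: 9.8 tool_pos: [567.5, -75.2, 62.8] contact_force: [-1.2, 0.2, -0.4] 
time: 10.0 tool_pos: [567.6, -75.2, 60.6] contact_force: [-0.5, 0.5, -0.8]
```

```bash
f(){ grep -E "tool_pos|contact|time|width"|tr '\n' ' ';echo; }
python3 -m pendant '[0,0,0.1,0,0,0,1,0,0,0,0,0,0,1]'|f; python3 -m pendant '[0,0,0.1,0,0,0,1,0,0,0,0,0,0,1]'|f;  python3 -m pendant '[0,0,0.07,0,0,0,1,0,0,0,0,0,0,1]'|f;python3 -m pendant '[0,0,0.07,0,0,0,1,0,0,0,0,0,0,1]'|f
```

```text
time: 10.2 tool_pos: [567.5, -75.2, 57.6] contact_force: [0.5, 0.1, -1.8] grip_width: 30.9 
time: 10.4 tool_pos: [567.9, -75.3, 55.0] contact_force: [0.4, 0.0, 0.6] grip_width: 31.3 
time: 10.6 tool_pos: [567.9, -75.3, 53.1] contact_force: [-0.0, 0.9, 2.2] grip_width: 31.3 
time: 10.8 tool_pos: [567.9, -75.3, 51.0] contact_force: [-0.4, 0.1, 4.2] grip_width: 31.6
```

```bash
f(){ grep -E "tool_pos|contact|time|width"|tr '\n' ' ';echo; }
python3 -m pendant '[0,0,0.07,0,0,0,1,0,0,0,0,0,0,1]'|f; python3 -m pendant '[0,0,0.07,0,0,0,1,0,0,0,0,0,0,1]'|f;  python3 -m pendant '[0,0,0.05,0,0,0,1,0,0,0,0,0,0,1]'|f
python3 -c "
from h import *
im=capture('wrist')
save(cv2.resize(im[110:320,220:420],None,fx=2.8,fy=2.8),'f.png')"
```

```text
time: 11.0 tool_pos: [568.0, -75.3, 48.8] contact_force: [-1.5, 0.6, 5.1] grip_width: 31.4 
time: 11.2 tool_pos: [567.9, -75.3, 46.6] contact_force: [0.1, 0.4, 4.1] grip_width: 31.7 
time: 11.4 tool_pos: [567.9, -75.3, 45.1] contact_force: [-0.6, 0.5, 4.7] grip_width: 31.8
```

View pics/f.png

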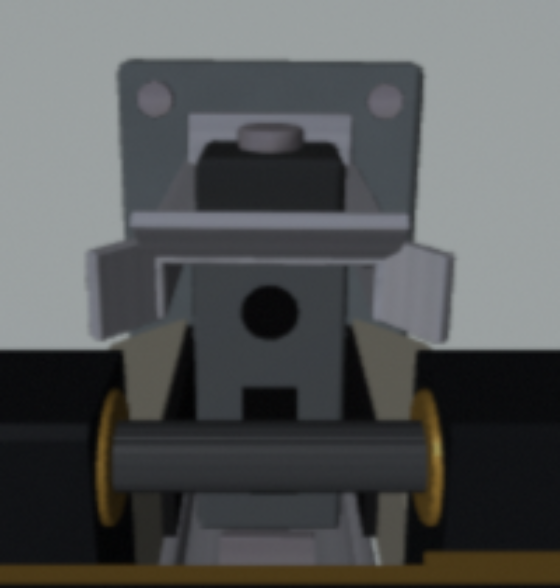

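The cartridge is deep in the throat, centred, with its end at crop row 525 above the near lip. The force is steady at about 4.7 N, which fits the spring, so I release.

```bash
f(){ grep -E "tool_pos|contact|time|width|force"|tr '\n' ' ';echo; }
python3 -m pendant '[0,0,0,0,0,0,0,0,0,0,0,0,0,0,0,0,0,0,0,0,0,0,0,0,0,0,0,0]'|f
python3 -m pendant '[0,0,-0.5,0,0,0,0,0,0,-1,0,0,0,0,0,0,-1,0,0,0,0,-0.8,0,-1,0,0,0,0,-0.9,0,0,0,0,0,0,-0.9,0,0,0,0,0,0,0,0,0,0,0,0,0,0,0,0,0,0,0,0]'|f
python3 -c "
from h import *
go(452,255,130,0); im=mag()
save(im,'g.png')"
```

```text
time: 11.85 tool_pos: [567.6, -75.2, 44.9] contact_force: [-0.2, -0.4, 0.5] grip_width: 45.8 finger_force: 0.0 
time: 12.65 tool_pos: [642.4, -96.2, 149.3] contact_force: [-0.1, 0.1, -0.0] grip_width: 45.9 finger_force: 0.0 
shift [9.266 9.561 0.661] wz -3.912 tilt fix [ 0.001 -0.026] t 12.65 F [-0.1  0.1 -0. ] w 45.9 pos [642.4 -96.2 149.3]
mouth 0.19 [524.8 116.1] [615.3  82.   80. ]
lip_far_nose 0.6 [316.1 152.1] [601.  -84.1  58. ]
magazine 0.48 [515.4 188.3] [709.7 122.    0. ]
```

View pics/g.png

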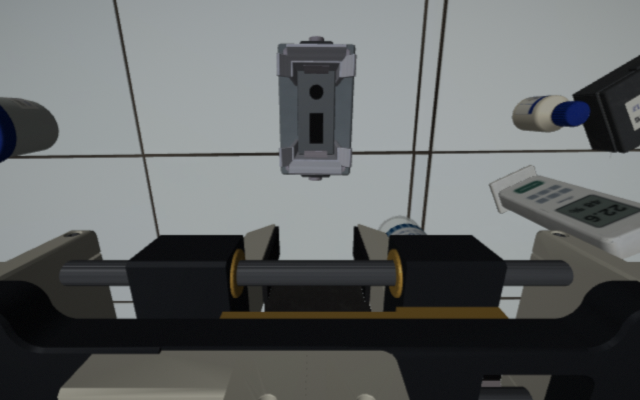

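The cartridge lies centred and straight in the throat (columns 297–334, rows 70–152). I check that the lips cover its ends.

```bash
python3 -c "
import cv2
im=cv2.imread('pics/g.png')[36:186,270:362]
im=cv2.resize(im,None,fx=4,fy=4,interpolation=cv2.INTER_CUBIC); im=cv2.convertScaleAbs(im,alpha=1.7,beta=10)
cv2.imwrite('pics/i.png',im)"
```

```text
(no output)
```

View pics/i.png

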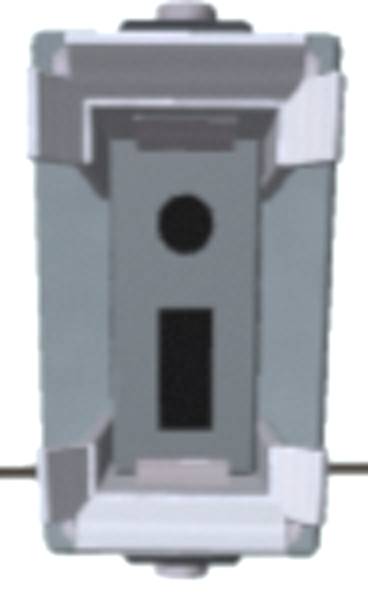

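Both lips' tongues overlap the cartridge's ends, at crop rows 130 and 468, so it is kept. Next is cartridge B.

```bash
python3 -m pendant '[0.9,0.95,0,0,0,0,-0.4,0.9,0.95,0,0,0,0,-0.4,0.9,0.95,0,0,0,0,-0.4,0.9,0.95,0,0,0,0,-0.4,0.9,0.95,0,0,0,0,-0.4,0.9,0.95,0,0,0,0,-0.4,0.9,0.95,0,0,0,0,-0.4,0.9,0.95,0,0,0,0,-0.4,0.9,0.95,0,0,0,0,-0.4,0.9,0.95,0,0,0,0,-0.4,0.27,0.06,0,0,0,0,-0.4,0,0,0,0,0,0,-0.4]' >/dev/null; python3 -m pendant '[0,0,0,0,0,0,-0.4,0,0,0,0,0,0,-0.4]'>/dev/null; python3 -c "
from h import *
go(452,255,3,0); carts()"
```

```text
shift [0.054 0.029 4.911] wz -3.934 tilt fix [0.001 0.007] t 14.3 F [-0.   0.4  0.1] w 64.2 pos [453.2 253.7 150.3]
```

```bash
python3 -c "
from h import *
im=carts(); save(im,'j.png'); print(len(regions_of('wrist','cartridge_b_mid')))"
```

```text
1
```

View pics/j.png

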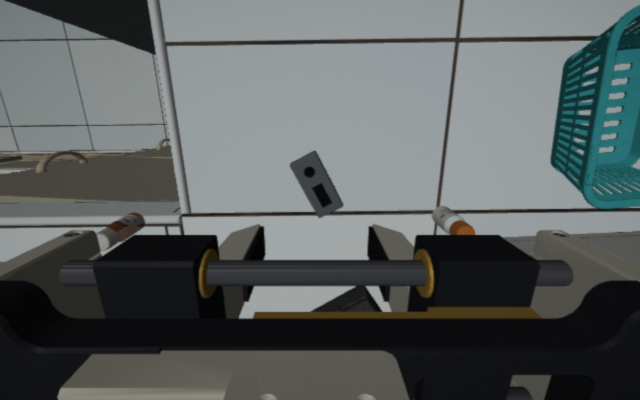

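B is at (316,184), turned about 27° in the picture. I segment it by threshold.

```bash
python3 -c "
from h import *
g=cv2.imread('pics/j.png',0); m=np.zeros_like(g); m[140:211,280:356]=(g[140:211,280:356]<130)
m2=np.zeros_like(g); m2[140:225,280:356]=(g[140:225,280:356]<130)
m2=cv2.morphologyEx(m2,cv2.MORPH_OPEN,np.ones((7,7),np.uint8))
cs=max(cv2.findContours(m2,0,2)[0],key=cv2.contourArea)[:,0]
print(cv2.minAreaRect(cs)); P=np.array([atz('wrist',p,9)[:2] for p in cs],np.float32); r=cv2.minAreaRect(P); print(r)
h=r[2]+(90 if r[1][0]<r[1][1] else 0); print(h); go(*r[0],3,h)"
```

```text
((317.08831787109375, 186.47711181640625), (68.00942993164062, 31.46202850341797), 62.927921295166016)
((455.8905334472656, 255.71337890625), (77.4855728149414, 35.3123893737793), 9.844273567199707)
9.844273567199707
shift [-0.092  0.067  4.906] wz -6.381 tilt fix [0.001 0.   ] t 14.65 F [ 0.3 -1.2 -0.8] w 64.2 pos [452.7 254.5 150.2]
```

```bash
python3 -m pendant '[0,0,0,0,0,-1,-0.4,0,0,0,0,0,-1,-0.4,0,0,0,0,0,-1,-0.4,0,0,0,0,0,-1,-0.4,0,0,0,0,0,-1,-0.4,0,0,0,0,0,-1,-0.4,0,0,0,0,0,-0.4,-0.4,0,0,0,0,0,0,-0.4,0,0,0,0,0,0,-0.4]'>/dev/null; python3 -c "
from h import *
im=carts(); cv2.imwrite('pics/k.png',im)
g=cv2.cvtColor(im,cv2.COLOR_RGB2GRAY)
print('row',g[184,270:360:2].tolist()); print('col',g[130:240:2,304].tolist())
for c,p in ((304,0),):pass
go(453,255,3,10)"
```

```text
0.36 [565.6 -70.4   6. ]
row [157, 158, 157, 158, 157, 157, 157, 158, 157, 157, 157, 157, 157, 157, 157, 127, 67, 66, 66, 67, 66, 65, 66, 66, 66, 66, 66, 66, 66, 65, 120, 157, 157, 158, 158, 158, 158, 158, 158, 158, 158, 157, 157, 157, 158]
col [157, 157, 157, 157, 157, 157, 157, 157, 157, 156, 157, 156, 94, 70, 67, 67, 66, 67, 66, 66, 67, 66, 67, 67, 67, 66, 66, 66, 66, 66, 66, 65, 66, 66, 66, 66, 65, 64, 65, 65, 64, 65, 66, 106, 166, 165, 165, 165, 165, 165, 165, 165, 165, 165, 165]
shift [-1.800e-02  2.000e-03  4.908e+00] wz -0.02 tilt fix [0.001 0.001] t 15.7 F [ 0.8  0.1 -0. ] w 64.6 pos [452.5 254.8 150.2]
```

```bash
python3 -c "
from h import *
g=cv2.imread('pics/k.png',0)
for r in (165,195,205): 
    x=np.nonzero(g[r,280:350]<110)[0]+280; print(r,x.min(),x.max())
for c in(304,315,327):
    y=np.nonzero(g[140:230,c]<110)[0]+140; print(c,y.min(),y.max())
m=np.zeros_like(g); m[140:232,282:348]=g[140:232,282:348]<110
m=cv2.morphologyEx(m,cv2.MORPH_OPEN,np.ones((13,13),np.uint8))
cs=max(cv2.findContours(m,0,2)[0],key=cv2.contourArea)[:,0]
P=np.array([atz('wrist',p,11)[:2] for p in cs],np.float32); r=cv2.minAreaRect(P); print(r)
go(*r[0],3,r[2] if r[1][0]>r[1][1] else r[2]+90)"
```

```text
165 300 329
195 302 330
205 284 330
304 154 216
315 154 218
327 154 223
((453.29962158203125, 254.7721405029297), (71.19740295410156, 31.8135929107666), 11.962688446044922)
shift [-0.027 -0.008  4.908] wz -0.511 tilt fix [0.001 0.001] t 15.7 F [ 0.8  0.1 -0. ] w 64.6 pos [452.5 254.8 150.2]
```

```bash
python3 -m pendant '[-0.02,0,0.9,0,0,-0.4,-0.4,0,0,0.9,0,0,0,-0.4,0,0,0.9,0,0,0,-0.4,0,0,0.9,0,0,0,-0.4,0,0,0.8,0,0,0,-0.4,0,0,0.5,0,0,0,-0.4,0,0,0,0,0,0,-0.4,0,0,0,0,0,0,-0.4,0,0,0,0,0,0,1,0,0,0,0,0,0,1,0,0,0,0,0,0,1,0,0,0,0,0,0,1]'; python3 -m pendant '[0,0,0,0,0,0,1,0,0,0,0,0,0,1,0,0,-0.5,0,0,0,1,0,0,-1,0,0,0,1,0,0,-1,0,0,0,1,0,0,-1,0,0,0,1,0,0,-1,0,0,0,1,0,0,-0.6,0,0,0,1,0,0,0,0,0,0,1]'; python3 -c "
from h import *
go(640,-95,130,-15.6)"
```

```text
time: 16.9
tool_pos: [453.2, 255.0, 3.6]
tcp_rot: [3.141, 0.001, -2.94]
contact_force: [0.5, 0.2, 0.8]
grip_width: 36.7
finger_force: 0.0
time: 17.8
tool_pos: [454.4, 255.5, 158.7]
tcp_rot: [3.141, 0.005, -2.94]
contact_force: [0.1, -0.4, -0.3]
grip_width: 31.6
finger_force: 30.0
shift [ -3.715 -12.687   0.965] wz 6.79 tilt fix [0.014 0.078] t 17.8 F [ 0.1 -0.4 -0.3] w 31.6 pos [454.4 255.5 158.7]
```

```bash
python3 -m pendant '[0,0,0,0,0,1,1,0,0,0,0,0,1,1,0,0,0,0,0,1,1,0,0,0,0,0,1,1,0,0,0,0,0,1,1,0,0,0,0,0,1,1,0,0,0,0,0,0.79,1,0,0,0,0,0,0,1]'; python3 -c "
from h import *
im=capture('wrist'); g=cv2.cvtColor(im,cv2.COLOR_RGB2GRAY).astype(int); o=cv2.imread('pics/c.png',0).astype(int)
for c in(296,340): print(g[180:200,c].tolist(),o[180:200,c].tolist())
for r in(205,):
  print(g[r,284:350].tolist());print(o[r,284:350].tolist())
go(567.8,-75.3,120,-15.6)"
```

```text
time: 18.6
tool_pos: [452.4, 254.7, 154.7]
tcp_rot: [-3.14, -0.002, 2.869]
contact_force: [-0.7, -0.3, -0.9]
grip_width: 31.6
finger_force: 30.0
[158, 158, 158, 158, 159, 157, 144, 92, 46, 41, 42, 47, 60, 67, 67, 66, 66, 66, 67, 65] [127, 127, 127, 127, 130, 133, 132, 124, 95, 50, 43, 43, 48, 61, 70, 70, 70, 68, 69, 69]
[158, 158, 158, 159, 159, 158, 147, 107, 50, 40, 41, 46, 58, 65, 66, 66, 65, 64, 65, 65] [169, 169, 169, 169, 170, 169, 168, 161, 123, 57, 44, 44, 48, 60, 69, 70, 69, 69, 69, 69]
[158, 158, 158, 154, 110, 69, 64, 66, 66, 66, 67, 66, 66, 66, 66, 66, 66, 66, 66, 66, 66, 65, 66, 67, 66, 66, 66, 66, 65, 66, 66, 66, 66, 66, 65, 66, 65, 66, 66, 65, 66, 65, 66, 65, 65, 64, 64, 65, 65, 66, 66, 66, 64, 65, 66, 65, 65, 65, 55, 55, 124, 155, 158, 157, 158, 158]
[170, 169, 169, 165, 124, 79, 69, 69, 70, 69, 69, 69, 69, 69, 69, 69, 69, 69, 70, 69, 69, 70, 69, 69, 69, 69, 69, 68, 68, 69, 68, 69, 68, 68, 68, 69, 68, 69, 69, 69, 69, 69, 68, 68, 68, 68, 68, 69, 69, 68, 68, 67, 68, 68, 68, 70, 69, 68, 58, 60, 133, 167, 169, 169, 170, 169]
shift [-6.653 -9.567  1.164] wz 0.016 tilt fix [-0.018 -0.025] t 18.65 F [ 0.9 -0.9 -0.7] w 31.4 pos [452.4 254.7 154.9]
```

```bash
python3 -m pendant '[-0.6,-0.87,0,0,0,0,1,-0.6,-0.87,0,0,0,0,1,-0.6,-0.87,0,0,0,0,1,-0.6,-0.87,0,0,0,0,1,-0.6,-0.87,0,0,0,0,1,-0.6,-0.87,0,0,0,0,1,-0.6,-0.87,0,0,0,0,1,-0.6,-0.87,0,0,0,0,1,-0.6,-0.87,0,0,0,0,1,-0.6,-0.87,0,0,0,0,1,-0.65,-0.87,0,0,0,0,1,0,0,0,0,0,0,1]'>/dev/null; python3 -m pendant '[0,0,0.6,0,0,0,1,0,0,0.6,0,0,0,1,0,0,0.4,0,0,0,1,0,0,0,0,0,0,1,0,0,0,0,0,0,1]'>/dev/null; python3 -c "
from h import *
go(568.4,-75.4,80,-15.6)"
```

```text
shift [-0.017 -0.014  0.944] wz 0.011 tilt fix [ 0.002 -0.003] t 20.35 F [-0.2  0.7  1. ] w 31.6 pos [568.  -74.9 108.3]
```

```bash
f(){ grep -E "tool_pos|contact|time|width"|tr '\n' ' ';echo; }
python3 -m pendant '[-0.02,-0.015,0.3,0,0,0,1,0,0,0.3,0,0,0,1,0,0,0.2,0,0,0,1,0,0,0,0,0,0,1]'|f; python3 -m pendant '[0,0,0.1,0,0,0,1,0,0,0.1,0,0,0,1,0,0,0,0,0,0,1]'|f; python3 -m pendant '[0,0,0.1,0,0,0,1,0,0,0.1,0,0,0,1,0,0,0,0,0,0,1]'|f
```

```text
time: 20.75 tool_pos: [567.7, -75.6, 83.0] contact_force: [-0.3, 0.3, 0.4] grip_width: 31.9 
time: 21.05 tool_pos: [568.3, -75.8, 77.9] contact_force: [-0.1, 1.1, -0.5] grip_width: 31.9 
time: 21.35 tool_pos: [568.2, -75.7, 71.8] contact_force: [-1.1, 0.2, -0.5] grip_width: 31.6
```

```bash
f(){ grep -E "tool_pos|contact|time|width"|tr '\n' ' ';echo; }
python3 -m pendant '[0,0,0.07,0,0,0,1,0,0,0,0,0,0,1]'|f;python3 -m pendant '[0,0,0.07,0,0,0,1,0,0,0,0,0,0,1]'|f
```

```text
time: 21.55 tool_pos: [568.3, -75.8, 70.2] contact_force: [-1.9, 0.1, 1.1] grip_width: 31.7 
time: 21.75 tool_pos: [568.9, -75.9, 68.5] contact_force: [-1.8, 1.7, 3.2] grip_width: 31.4
```

```bash
f(){ grep -E "tool_pos|contact|time|width"|tr '\n' ' ';echo; }
python3 -m pendant '[0,0,0.07,0,0,0,1,0,0,0,0,0,0,1]'|f;python3 -m pendant '[0,0,0.07,0,0,0,1,0,0,0,0,0,0,1]'|f;python3 -m pendant '[0,0,0.07,0,0,0,1,0,0,0,0,0,0,1]'|f
```

```text
time: 21.95 tool_pos: [569.0, -75.9, 66.7] contact_force: [-1.9, 0.3, 6.6] grip_width: 31.4 
time: 22.15 tool_pos: [568.9, -75.9, 64.6] contact_force: [-1.3, -0.6, 5.0] grip_width: 31.3 
time: 22.35 tool_pos: [568.9, -75.9, 61.9] contact_force: [0.1, 0.7, 1.6] grip_width: 31.3
```

```bash
f(){ grep -E "tool_pos|contact|time|width"|tr '\n' ' ';echo; }
python3 -m pendant '[0,0,0.07,0,0,0,1,0,0,0,0,0,0,1]'|f;python3 -m pendant '[0,0,0.07,0,0,0,1,0,0,0,0,0,0,1]'|f;python3 -m pendant '[0,0,0.07,0,0,0,1,0,0,0,0,0,0,1]'|f;python3 -m pendant '[0,0,0.07,0,0,0,1,0,0,0,0,0,0,1]'|f
```

```text
time: 22.55 tool_pos: [568.9, -75.9, 60.0] contact_force: [-0.0, 0.3, 3.0] grip_width: 31.3 
time: 22.75 tool_pos: [569.0, -75.9, 57.9] contact_force: [-0.5, 0.6, 5.0] grip_width: 31.5 
time: 22.95 tool_pos: [569.0, -75.9, 55.9] contact_force: [0.5, 0.1, 5.4] grip_width: 31.3 
time: 23.15 tool_pos: [569.0, -75.9, 53.8] contact_force: [-0.5, -0.1, 5.6] grip_width: 32.0
```

```bash
f(){ grep -E "tool_pos|contact|time|width"|tr '\n' ' ';echo; }
python3 -m pendant '[0,0,0.07,0,0,0,1,0,0,0,0,0,0,1]'|f;python3 -m pendant '[0,0,0.06,0,0,0,1,0,0,0,0,0,0,1]'|f;python3 -m pendant '[0,0,0.03,0,0,0,1,0,0,0,0,0,0,1]'|f
```

```text
time: 23.35 tool_pos: [569.0, -75.9, 51.8] contact_force: [-0.8, 0.8, 6.3] grip_width: 31.6 
time: 23.55 tool_pos: [569.0, -75.9, 50.0] contact_force: [-0.4, 0.7, 6.5] grip_width: 31.4 
time: 23.75 tool_pos: [569.0, -75.9, 49.1] contact_force: [-0.5, 0.6, 6.4] grip_width: 31.6
```

```bash
f(){ grep -E "tool_pos|contact|time|width"|tr '\n' ' ';echo; }
python3 -m pendant '[0,0,0.03,0,0,0,1,0,0,0,0,0,0,1]'|f
```

```text
time: 23.95 tool_pos: [569.0, -75.9, 48.2] contact_force: [-1.8, 0.9, 5.6] grip_width: 31.7
```

```bash
f(){ grep -E "tool_pos|contact"|tr '\n' ' ';echo; }
python3 -m pendant '[0,0,0.03,0,0,0,1,0,0,0,0,0,0,1]'|f
python3 -m pendant '[0,0,0.03,0,0,0,1,0,0,0,0,0,0,1]'|f
```

```text
tool_pos: [569.0, -75.9, 47.3] contact_force: [-0.2, 0.5, 6.4] 
tool_pos: [569.0, -76.0, 46.5] contact_force: [-0.8, 1.7, 6.3]
```

```bash
f(){ grep -E "tool_pos|contact"|tr '\n' ' ';echo; }
python3 -m pendant '[0,0,0.03,0,0,0,1,0,0,0,0,0,0,1]'|f
python3 -m pendant '[0,0,0.03,0,0,0,1,0,0,0,0,0,0,1]'|f
```

```text
tool_pos: [569.0, -75.9, 45.6] contact_force: [0.4, 0.3, 6.6] 
tool_pos: [569.0, -75.9, 44.7] contact_force: [-0.2, 0.7, 7.1]
```

```bash
f(){ grep -E "tool_pos|contact"|tr '\n' ' ';echo; }
python3 -m pendant '[0,0,0.03,0,0,0,1,0,0,0,0,0,0,1]'|f
```

```text
tool_pos: [569.0, -75.9, 43.8] contact_force: [-1.5, -0.1, 6.7]
```

```bash
f(){ grep -E "tool_pos|contact"|tr '\n' ' ';echo; }
python3 -m pendant '[0,0,0.03,0,0,0,1,0,0,0,0,0,0,1]'|f
```

```text
tool_pos: [569.0, -75.9, 42.9] contact_force: [-0.6, 0.4, 7.6]
```

```bash
f(){ grep -E "tool_pos|contact"|tr '\n' ' ';echo; }
python3 -m pendant '[0,0,0.02,0,0,0,1,0,0,0,0,0,0,1]'|f
```

```text
tool_pos: [569.0, -75.9, 42.3] contact_force: [-1.1, 0.2, 7.4]
```

```bash
f(){ grep -E "tool_pos|contact"|tr '\n' ' ';echo; }
python3 -m pendant '[0,0,0.03,0,0,0,1,0,0,0,0,0,0,1]'|f
```

```text
tool_pos: [569.0, -75.9, 41.6] contact_force: [-2.3, 1.1, 8.6]
```

```bash
f(){ grep -E "tool_pos|contact"|tr '\n' ' ';echo; }
python3 -m pendant '[0,0,0.02,0,0,0,1,0,0,0,0,0,0,1]'|f
```

```text
tool_pos: [569.0, -75.9, 41.2] contact_force: [-2.7, 1.0, 11.1]
```

```bash
f(){ grep -E "tool_pos|contact|width"|tr '\n' ' ';echo; }
python3 -m pendant '[0,0,0.02,0,0,0,1,0,0,0,0,0,0,1]'|f
```

```text
tool_pos: [569.0, -75.9, 40.9] contact_force: [-2.8, 1.4, 12.0] grip_width: 31.5
```

```bash
f(){ grep -E "tool_pos|contact|width"|tr '\n' ' ';echo; }
python3 -m pendant '[0,0,0.01,0,0,0,1,0,0,0,0,0,0,1,0,0,0,0,0,0,1]'|f
```

```text
tool_pos: [569.1, -75.9, 40.8] contact_force: [-2.4, 0.6, 14.3] grip_width: 31.2
```

```bash
f(){ grep -E "tool_pos|contact|width"|tr '\n' ' ';echo; }
python3 -m pendant '[0,0,0.013,0,0,0,1,0,0,0,0,0,0,1,0,0,0,0,0,0,1,0,0,0,0,0,0,1]'|f; python3 -m pendant '[0,0,0,0,0,0,1,0,0,0,0,0,0,1]'|f
```

```text
tool_pos: [569.0, -75.9, 40.6] contact_force: [-3.9, 1.9, 15.1] grip_width: 31.6 
tool_pos: [569.0, -75.9, 40.6] contact_force: [-3.1, 1.4, 15.4] grip_width: 31.4
```

```bash
f(){ grep -E "tool_pos|contact|width|time"|tr '\n' ' ';echo; }
python3 -m pendant '[0,0,-0.05,0,0,0,1,0,0,-0.05,0,0,0,1,0,0,-0.05,0,0,0,1,0,0,0,0,0,0,1]'|f; python3 -m pendant '[0,0,0,0,0,0,0,0,0,0,0,0,0,0,0,0,0,0,0,0,0,0,0,0,0,0,0,0]'|f
python3 -m pendant '[0,0,-0.5,0,0,0,0,0,0,-1,0,0,0,0,0,0,-1,0,0,0,0,-0.8,0,-1,0,0,0,0,-0.9,0,0,0,0,0,0,-0.9,0,0,0,0,0,0,0,0,0,0,0,0,0,0,0,0,0,0,0,0]'|f
python3 -c "
from h import *
im=capture('wrist')
save(cv2.convertScaleAbs(cv2.resize(im[36:200,260:372],None,fx=3.6,fy=3.6,interpolation=2),alpha=1.7,beta=10),'l.png')"
```

```text
time: 27.25 tool_pos: [569.0, -76.0, 43.8] contact_force: [0.2, 0.3, 6.8] grip_width: 31.7 
time: 27.65 tool_pos: [568.1, -75.8, 42.8] contact_force: [-0.3, -0.4, 0.8] grip_width: 45.4 
time: 28.45 tool_pos: [643.0, -96.7, 147.3] contact_force: [0.1, 0.5, -0.7] grip_width: 46.0
```

View pics/l.png

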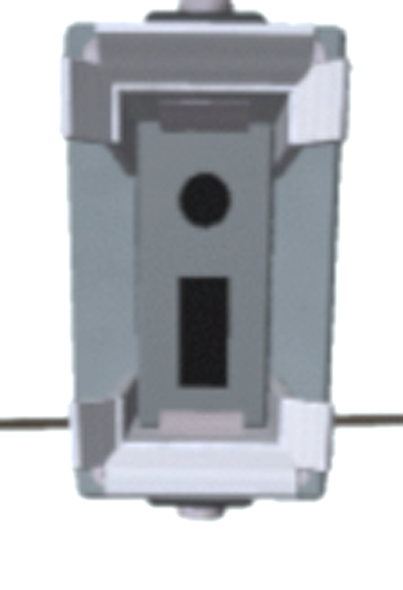

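The second cartridge lies centred and straight, with both lips overlapping its ends (crop rows 120 and 420). I hand the job in.

```bash
python3 -c "
from plant import *
print(close_job())"
```

```text
the job is handed in; nothing more can be done
None
```

Both cartridges are in the magazine under the lips, the stack was held against the depth stop at about 15 N and then let go, and the job is handed in; no verdict came back.

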